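# Push the used battery pack through the flap of the drop box

## Robot

A 6-joint arm with a two-finger parallel gripper is mounted at the origin on the work surface. World frame = base frame: x ahead of the robot, y to its left, z up, the work surface at z = 0. Lengths are in m, angles in rad, forces in N, time in s.
With the tool pointing down it reaches from about 0.425 to 0.95 m from the base axis. Payload 3.5 kg.
Tool frame: the origin (TCP) lies on the centre line of the jaws, within the pads' length; the fingertips stand ahead of it and the grasp point (between the pads) lies 11 mm behind it (tips_ahead is the z of the fingertips in the tool frame, in m); z points along the fingers, y is the direction in which the jaws open and shut (so a half turn about z gives the same grasp; the last joint's range is limited). The gripper opens to 85 mm and grips with 20 to 120 N. Pads are 22 mm wide; open, the fingers measure 114 mm over their backs; the gripper's body (76 mm by 85 mm) begins 54 mm behind the grasp point. The pads swing forward as they close: fully open they stand 13 mm farther back than shut.
Start: joints at [-1.257, 0.286, 1.577, -0, 1.279, -0.15], TCP at [0.302, -0.604, 0.239] pointing down, gripper open.
Joint ranges: [-2.77, 2.77], [-0.9, 2.22], [0.21, 2.48], [-1.53, 4.67], [0.24, 2.81], [-2.84, 2.84]. Speed limits (rad/s): [2.79, 2.79, 3.14, 3.14, 3.14, 3.14].

## Interface

Orientations are given as a unit quaternion [x, y, z, w].
In Python, from plant import * gives the robot as it stands. The module is installed in compiled form; this text tells all that it offers.
- The arm moves only by the tool move_arm, never from a script. Its arguments are lists of equal length, an entry for each row: "linear": the shift along the world's x, y, z in m, a list of three; "twist": the turn, a rotation vector about the world's x, y, z in degrees, a list of three. A call has 1 to 20 rows; each row shifts and turns the pose as measured when the row begins; what a row does not reach is not made up. A row lasts 1/12 s, in which the tool goes at most 41.7 mm and 7.16 degrees, less where a joint would pass 70% of its speed; a pose out of reach is approached as far as the arm can. A call is refused whole if a number of a shift passes 0.0417 or a number of a turn 7.16, either way. A call with a gripper value outside its range is refused whole. "grip" is the opening, from 0 (shut) to 1 (fully open), set as the call begins (left out, the last holds). The fingers move at their own pace and stop on an object; "force" is the grip in N (left out, the last holds). Time passes only in rows, so rows that do not move let the fingers close. It gives the time, the measured TCP pose, the force and the opening at its end, in the units of the state.
- get_state(): the state, without advancing time (a new reading comes with each control period).
- read_camera(name): name is "scene" or "top" or "wrist"; returns a dict with "img" (420x560x3 uint8, blue, green, red), "depth" (420x560 float32, m along the optical axis (not along the pixel's ray), 0 where there is no reading), "fx", "fy", "cx", "cy" (pixels), "rvec" (rotation vector, rad) and "tvec" (3), from world to camera coordinates, as OpenCV has them. Camera axes: x right, y down, z forward; pixel columns grow to the right and rows downward; lengths in m; the calibration is good to about 2 mm. A picture is of the moment at which its call begins.
- sign_off(): hands the job in, once; it reports no verdict.
The state is a dict: "time": time; "qpos": joint angles; "dq": joint speeds; "joint_efforts": joint torques, N m; "eef_pos": TCP position; "tcp_rot": TCP orientation; "contact_force": force on the tool from outside, world axes, zero at the start; "wrist_torque": the same for the moment, N m; "opening": opening from 0.0 (shut) to 1.0 (fully open).
Only numpy, scipy, OpenCV 4.12 (cv2) and the standard library are available. Lean on these libraries where they do the work, as an engineer would, in place of code of your own. Each camera call takes 0.05 s, during which the arm holds its last target.

## Task

Dispose of the used battery pack in the grey drop box: with the fingertips, push it along the shelf and in through the hanging flap until it drops into the box, then draw the fingers back so that the flap hangs shut. Do not pick the pack up: slide it smoothly, flat on the shelf, without flicking it, and leave everything else where it is.

Things in the scene. Friction and masses are not known exactly. Their poses are not given: they have to be found in the camera images.
- dropbox: fixed grey metal box with a raised shelf in front, turned somewhat. Origin: on the bench under the middle of the mouth, in the plane of the front face; local x points level into the mouth (the way to push), y left, z up. The box is 206 mm wide, its clear cover's top 142 mm above the bench; it reaches from x = 0 to 160 mm; the bin inside is 90 mm wide, its floor 67 mm below the shelf
- mouth (a point): middle of the mouth's sill, on the shelf's top (75 mm above the bench), in the plane of the front face; axes as the dropbox. The mouth is 70 mm wide and 54 mm high; the wall over it is 3 mm thick and 10 mm high. The shelf runs level through the mouth and ends 14 mm behind the front face: the pack tips off that edge into the bin once its middle is past it
- shelf_edge (a point): middle of the shelf's near edge, on its top, 190 mm before the mouth. The aluminium shelf is 260 mm wide, on a solid plinth
- guide_left (a point): top of the near end of the left of two upright guides (3 mm thick, 16 mm high above the shelf), 73 mm before the front face and 85 mm left of the middle; from here it runs straight to the left edge of the mouth
- guide_right (a point): the same of the right guide, mirrored
- hinge (a point): middle of the flap's hinge line (along the dropbox's y), 58 mm above the shelf, 6 mm behind the front face
- flap (a joint): angle of the flap, rad: 0 = hanging shut, grows as it swings inwards, to 1.5. A 25 g aluminium flap, 80 mm wide, 55 mm long, 2 mm thick. The pack or a fingertip pushes it open, inwards only, with less than 1 N; it falls shut within about a second once nothing props it
- flap_edge (a point): middle of the flap's free lower edge, 3 mm above the shelf when shut; moves with the flap
- pack: battery pack, black and grey plastic brick 56 x 40 x 26 mm (long side along its x axis), about 160 g, lying flat on the shelf in front of the guides, turned up to 30 degrees and off the middle; origin: centre of its underside, z up. Either end may go first. Slides under 0.5 to 2 N
- wheel: bystander, leave alone: small rubber-tyred wheel lying flat on the aluminium shelf beside one guide, 54 mm across, 26 mm high; origin: centre of its underside
- motor: bystander, leave alone: steel motor can standing upright on the shelf beside the other guide, 36 mm across, 64 mm high with its shaft; origin: centre of its underside
- tyre_b: bystander, leave alone: larger rubber-tyred wheel lying flat on the bench, 64 mm across, 34 mm high; origin: centre of its underside
- spray: bystander, leave alone: spray can standing on the bench, 52 mm across, 190 mm high; origin: centre of its underside
- tape: bystander, leave alone: roll of black tape lying flat on the bench, 100 mm across, 25 mm high; origin: centre of its underside
- driver: bystander, leave alone: screwdriver lying on the bench; origin: under its middle, x axis along it towards the tip
- parts_tray: bystander, leave alone: open clear plastic tray 100 x 80 x 25 mm on the bench; origin: centre of its underside

How it is judged:
On the way, in this order (a step that is already met when the one before it is completed fails the run):
1. the pack's nose is in the mouth and the flap is pushed open (value of joint flap above 0.25 rad and x of pack in the frame of mouth above -0.03 m), for 0.1 s.
2. the pack is in the box, below the flap (x of pack in the frame of mouth between 0.015 and 0.16 m and y of pack in the frame of mouth between -0.055 and 0.055 m and z of pack in the frame of mouth below -0.02 m), for 0.1 s.
At the end, for the whole second after the job is handed in: The pack lies still in the bin inside the box, whichever way up (its origin at least 20 mm below the shelf's level and inside the walls), and the flap hangs shut (within 0.06 rad) (all of step 2 and value of joint flap below 0.06 rad and linear speed of pack below 0.02 m/s); the robot touches nothing.
It fails at once if the pack is lifted or carried (more than 15 mm off the shelf) (z of pack in the frame of mouth above 0.015 m).
It fails at once if the pack is tipped up on the shelf (over 0.35 rad) before its middle reaches the mouth (angle between pack's own z axis and vertical above 0.35 rad and x of pack in the frame of mouth below -0.005 m).
It fails at once if the pack falls off the shelf outside the box (z of pack in the frame of mouth below -0.01 m and x of pack in the frame of mouth below -0.005 m).
It fails at once if the pack is flicked (faster than 0.4 m/s on the shelf) (linear speed of pack above 0.4 m/s and z of pack in the frame of mouth above -0.002 m).
It fails at once if a bystander is disturbed (moved more than 25 mm) (distance of any of wheel, motor, tyre_b, spray, tape, driver, parts_tray from where it was at the start of the episode above 0.025 m).
It also fails if it takes over 38 s, if anything falls off the work surface, if the arm or the gripper's body presses on something with over 40 N, if the wrist force passes 120 N, or if a joint passes its speed limit or range.

## Working session

There is one attempt and no reset: what is moved stays moved. The work goes in short steps, Python scripts to look and compute and a tool call to move; the robot and the scene stay as the last step left them, time stands still between calls to the robot, and variables do not carry over. Pictures are saved under pics/ and viewed, and the job is handed in when it is done.

Besides the shell and the picture viewer there is one more tool, called after ">>>" by a JSON object that holds its "fn" and its "kwargs". move_arm: Moves the arm, as the interface text tells. Its arguments: {"type":"object","properties":{"linear":{"type":"array","items":{"type":"array","items":{"type":"number"}}},"twist":{"type":"array","items":{"type":"array","items":{"type":"number"}}},"grip":{"type":"number"},"force":{"type":"number"}},"required":["linear","twist"]}

```bash
mkdir -p pics; cat > h.py <<'E'
from plant import *
import numpy as np, cv2
def cam(n):
    c=read_camera(n); c['R']=cv2.Rodrigues(np.array(c['rvec'],float))[0]; c['t']=np.array(c['tvec'],float).ravel(); return c
def w(c,u,v,d=None):
    if d is None: d=c['depth'][int(v),int(u)]
    p=np.array([(u-c['cx'])/c['fx']*d,(v-c['cy'])/c['fy']*d,d]); return c['R'].T@(p-c['t'])
def wz(c,u,v,z):
    r=c['R'].T@np.array([(u-c['cx'])/c['fx'],(v-c['cy'])/c['fy'],1]); o=-c['R'].T@c['t']; return o+r*(z-o[2])/r[2]
def px(c,p):
    q=c['R']@np.array(p)+c['t']; return q[0]/q[2]*c['fx']+c['cx'],q[1]/q[2]*c['fy']+c['cy']
E
python3 - <<'E'
from h import *
import pickle
s=get_state(); print(s)
for n in ('scene','top'):
    c=cam(n); cv2.imwrite(f'pics/{n}0.png',c['img']); pickle.dump(c,open(f'{n}0.pkl','wb'))
    print(n,c['fx'],-c['R'].T@c['t'])
E
```

```text
{'time': 0.0, 'qpos': array([-1.25697681e+00,  2.87229392e-01,  1.57820274e+00, -1.63055288e-05,
        1.27857004e+00, -1.50025562e-01]), 'dq': array([-0.00030584,  0.00057267,  0.00066465,  0.00177478,  0.00013463,
       -0.00019357]), 'joint_efforts': array([-3.69330692e-04, -4.05986738e+01, -2.92624390e+01, -2.32682041e-04,
        5.69376047e-03, -1.14313917e-05]), 'eef_pos': array([ 0.30179534, -0.6030566 ,  0.23789072]), 'tcp_rot': array([ 9.73225052e-01,  2.29851140e-01, -1.06333976e-04, -1.20008235e-03]), 'contact_force': array([-0.59392445,  0.013088  , -0.65440454]), 'wrist_torque': array([ 0.00480994, -0.01493021,  0.01557846]), 'opening': 0.999331932413949}
scene 401.9027166349563 [ 1.18841715 -0.3844762   0.72523122]
top 445.95581734064865 [ 0.51152152 -0.00465672  1.25508318]
```

View pics/scene0.png

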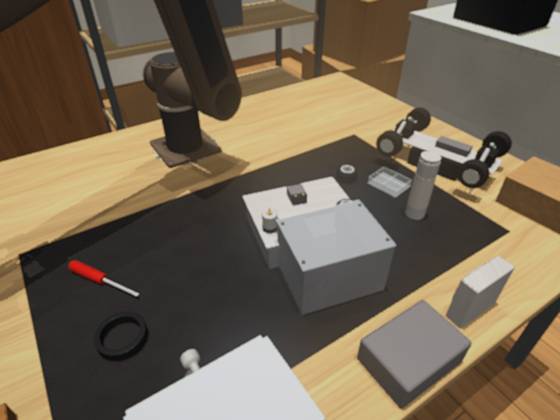

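View pics/top0.png

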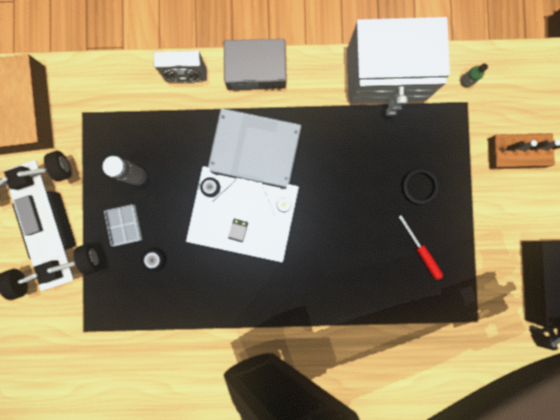

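The top view shows the box at about (255,147), the shelf in front of it, the pack near (238,230), the wheel at (210,186) and the motor at (284,204). I'll enlarge it.

```bash
python3 - <<'E'
from h import *
import pickle
c=pickle.load(open('top0.pkl','rb'))
im=c['img'][100:270,170:315]
cv2.imwrite('pics/topz.png',cv2.resize(im,None,fx=3.5,fy=3.5,interpolation=cv2.INTER_CUBIC))
c=pickle.load(open('scene0.pkl','rb'))
cv2.imwrite('pics/scz.png',cv2.resize(c['img'][165:310,230:400],None,fx=4,fy=4,interpolation=cv2.INTER_CUBIC))
E
```

```text
(no output)
```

View pics/topz.png

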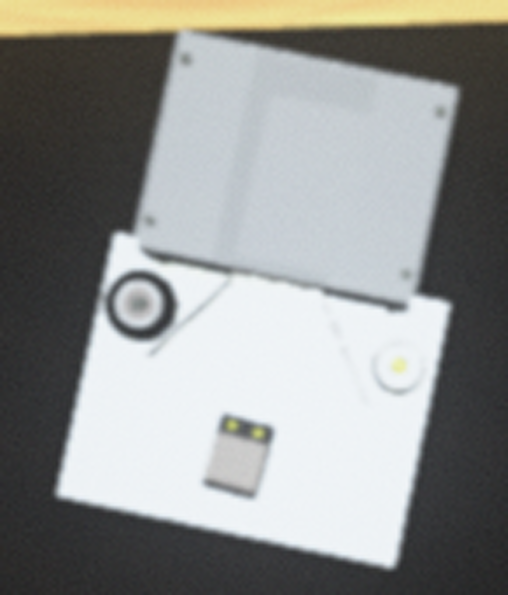

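View pics/scz.png

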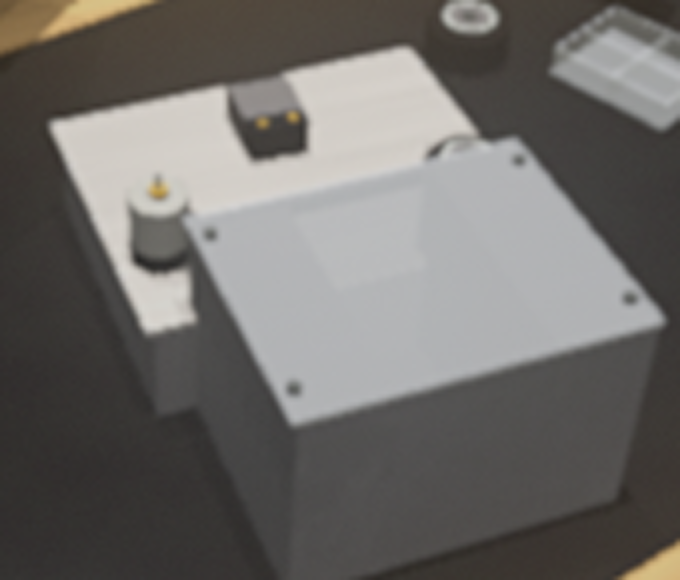

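```bash
python3 - <<'E'
from h import *
import pickle
c=pickle.load(open('top0.pkl','rb'))
f=lambda l,z:np.array([wz(c,170+(u+.5)/3.5-.5,100+(v+.5)/3.5-.5,z)[:2] for u,v in l])
S=f([(57,496),(396,568),(115,232),(450,302)],.075)
C=f([(135,250),(412,307),(180,30),(458,88)],.142)
P=f([(222,414),(273,425),(255,497),(204,484)],.101)
G=f([(151,354),(232,277),(368,400),(323,292)],.091)
M=f([(398,366)],.135);W=f([(140,304)],.101)
print(S,C,P,G,sep='\n')
ex=[(S[2]-S[0]),(S[3]-S[1]),C[2]-C[0],C[3]-C[1]]
print([(np.linalg.norm(e),np.degrees(np.arctan2(e[1],e[0]))) for e in ex])
ey=[S[0]-S[1],S[2]-S[3],C[0]-C[1],C[2]-C[3]]
print([(np.linalg.norm(e),np.degrees(np.arctan2(-e[0],e[1]))) for e in ey])
a=np.mean([np.arctan2(-e[0],e[1]) for e in ey]+[np.arctan2(e[1],e[0]) for e in ex])
x=np.array([np.cos(a),np.sin(a)]);y=np.array([-x[1],x[0]])
se=(S[0]+S[1])/2; fc=(C[0]+C[1])/2; bc=(C[2]+C[3])/2
print(np.degrees(a),'mouth est',se+.19*x,fc,bc-.16*x)
m=np.mean([se+.19*x,fc,bc-.16*x],0);print(m)
L=lambda p:np.c_[(p-m)@x,(p-m)@y].round(4)
for q in (S,C,P,G,M,W):print(L(q))
print('pack',P.mean(0),L(P.mean(0)[None]))
e=P[0]+P[1]-P[2]-P[3];print(np.linalg.norm(e)/2,np.degrees(np.arctan2(e[1],e[0])),np.linalg.norm(P[0]+P[3]-P[1]-P[2])/2)
# depth check
for u,v in [(238,236),(225,245),(255,150)]:print(w(c,u,v))
E
```

```text
[[ 0.49576089  0.24245902]
 [ 0.43485442 -0.01198968]
 [ 0.69513623  0.19486947]
 [ 0.63468136 -0.05846726]]
[[ 0.67131996  0.16942467]
 [ 0.62484134 -0.02812572]
 [ 0.83023317  0.13380182]
 [ 0.78226567 -0.06567978]]
[[0.55339914 0.11378438]
 [0.54424172 0.07623181]
 [0.4914628  0.09077469]
 [0.50204786 0.12822162]]
[[0.60009107 0.16694196]
 [0.65628814 0.10504551]
 [0.56127274 0.00557584]
 [0.64313032 0.03712219]]
[(np.float64(0.20497631880501177), np.float64(-13.424917915574476)), (np.float64(0.20516083790141892), np.float64(-13.093578594896139)), (np.float64(0.162856976311615), np.float64(-12.63486496653031)), (np.float64(0.16184167217471232), np.float64(-13.417321121519421))]
[(np.float64(0.2616366561961348), np.float64(-13.461403052380497)), (np.float64(0.26045017281801347), np.float64(-13.421732044047014)), (np.float64(0.20294437660299336), np.float64(-13.239468234794886)), (np.float64(0.20516770954422803), np.float64(-13.52069203003987))]
-13.276747244972826 mouth est [0.65022936 0.07160026] [0.64808065 0.07064947] [0.65052588 0.07080578]
[0.64961196 0.0710185 ]
[[-0.1891  0.1315]
 [-0.19   -0.1301]
 [ 0.0159  0.131 ]
 [ 0.0152 -0.1295]]
[[-0.0015  0.1008]
 [-0.0013 -0.1022]
 [ 0.1614  0.1026]
 [ 0.1605 -0.1026]]
[[-0.1035  0.0195]
 [-0.1038 -0.0191]
 [-0.1585 -0.0171]
 [-0.1568  0.0218]]
[[-0.0702  0.082 ]
 [-0.0013  0.0347]
 [-0.0709 -0.084 ]
 [ 0.0015 -0.0345]]
[[-0.0444 -0.1009]]
[[-0.0359  0.0962]]
pack [0.52278788 0.10225312] [[-0.1306  0.0013]]
0.05404383792094202 -15.552234164105611 0.038777220477296134
[0.50633858 0.10183332 0.10358643]
[0.48348835 0.13890121 0.07870185]
[0.72126738 0.05058665 0.14262061]
```

```bash
python3 - <<'E'
import plant; print([n for n in dir(plant) if n[0]!='_']); print(getattr(plant,'tips_ahead',None))
E
```

```text
['Unreachable', 'get_state', 'read_camera', 'sign_off', 'tips_ahead']
0.008
```

>>> {"fn": "move_arm", "kwargs": {"linear": [[0.008,0.036,0],[0.008,0.036,0],[0.008,0.036,0],[0.008,0.036,0],[0.008,0.036,0],[0.008,0.036,0],[0.008,0.036,0],[0.008,0.036,0],[0.008,0.036,0],[0.008,0.036,0],[0.008,0.036,0],[0.008,0.036,0],[0.008,0.036,0],[0.008,0.036,0],[0.008,0.036,0],[0.008,0.036,0],[0.008,0.036,0],[0.008,0.036,0],[0.008,0.036,0],[0.008,0.036,0]], "twist": [[0,0,7],[0,0,7],[0,0,7],[0,0,7],[0,0,7],[0,0,7],[0,0,7],[0,0,7],[0,0,7],[0,0,7],[0,0,7],[0,0,7],[0,0,7],[0,0,7],[0,0,7],[0,0,7],[0,0,7],[0,0,7],[0,0,7],[0,0,7]], "grip": 0.2}}

```text
time: 1.77
eef_pos: [0.4536, 0.1485, 0.2257]
tcp_rot: [0.089, 0.996, -0.005, -0.004]
contact_force: [0.9, -0.2, 0.7]
opening: 0.201
```

>>> {"fn": "move_arm", "kwargs": {"linear": [[0.004,-0.009,-0.01],[0.004,-0.009,-0.01],[0.004,-0.009,-0.01],[0.004,-0.008,-0.01],[0,0,0],[0,0,0]], "twist": [[-1.15,-4.87,-0.8],[-1.15,-4.87,-0.8],[-1.15,-4.87,-0.8],[-1.15,-4.87,-0.8],[0,0,0],[0,0,0]]}}

```text
time: 2.27
eef_pos: [0.469, 0.1225, 0.1813]
tcp_rot: [0.106, 0.979, -0.029, 0.172]
contact_force: [0.4, -0.6, -0.4]
opening: 0.2
```

```bash
cat >> h.py <<'E'
from scipy.spatial.transform import Rotation as Ro
A=np.radians(-13.28);X=np.array([np.cos(A),np.sin(A)]);Y=np.array([-X[1],X[0]]);MO=np.array([.6496,.0710])
def rep():
    s=get_state();p=s['eef_pos'];R=Ro.from_quat(s['tcp_rot']).as_matrix();d=p[:2]-MO
    D=np.array([[X[0],X[1],0],[Y[0],Y[1],0],[0,0,1]])
    print('t',s['time'],'p',p.round(4),'local',(d@X).round(4),(d@Y).round(4),'F',s['contact_force'].round(2),'q',s['qpos'].round(2))
    print((D@R).round(3))
E
python3 - <<'E'
from h import *
rep(); c=cam('wrist'); cv2.imwrite('pics/w1.png',c['img'])
c=cam('top'); cv2.imwrite('pics/t1.png',cv2.resize(c['img'][150:270,170:315],None,fx=4,fy=4))
E
```

```text
t 2.2667 p [0.469  0.1225 0.1813] local -0.1876 0.0086 F [ 0.35 -0.59 -0.42] q [ 0.11 -0.24  2.25 -0.18  0.81 -1.14]
[[-0.939 -0.011  0.344]
 [-0.018  1.    -0.016]
 [-0.343 -0.021 -0.939]]
```

View pics/w1.png

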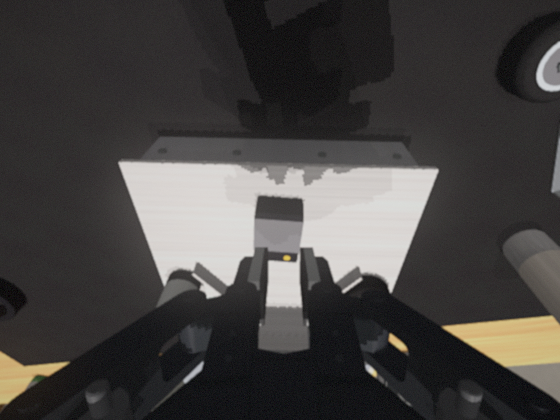

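View pics/t1.png

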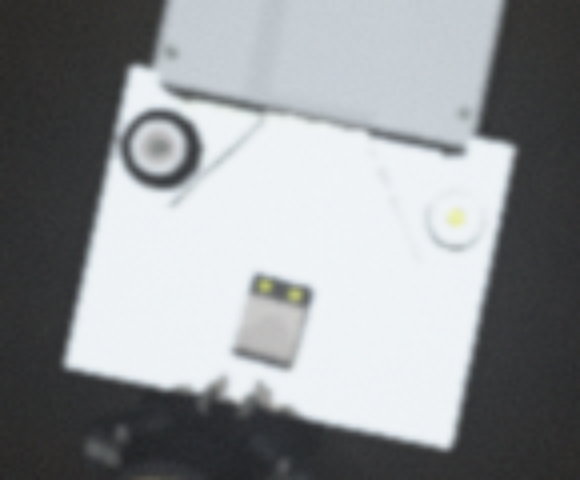

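The wrist view shows the pack (279,225) centred between the fingers' line and the mouth, and the top view shows the fingertips (about 235,395) just behind the pack. I'll lower behind it.

>>> {"fn": "move_arm", "kwargs": {"linear": [[-0.001,-0.004,-0.02],[-0.001,-0.004,-0.02],[0,0,-0.02],[0,0,-0.015],[0,0,-0.008],[0,0,0]], "twist": [[0,0,0.5],[0,0,0.5],[0,0,0],[0,0,0],[0,0,0],[0,0,0]]}}

```text
time: 2.87
eef_pos: [0.4766, 0.1142, 0.106]
tcp_rot: [0.099, 0.979, -0.026, 0.178]
contact_force: [-1.0, -0.5, 1.0]
opening: 0.202
```

```bash
python3 - <<'E'
from h import *
rep(); c=cam('scene'); cv2.imwrite('pics/s2.png',cv2.resize(c['img'][130:310,220:420],None,fx=4,fy=3.3))
E
```

```text
t 2.8667 p [0.4766 0.1142 0.106 ] local -0.1783 0.0023 F [-1.02 -0.47  0.99] q [ 0.09 -0.11  2.3  -0.2   0.62 -1.14]
[[-0.935 -0.027  0.354]
 [-0.03   1.    -0.005]
 [-0.354 -0.015 -0.935]]
```

View pics/s2.png

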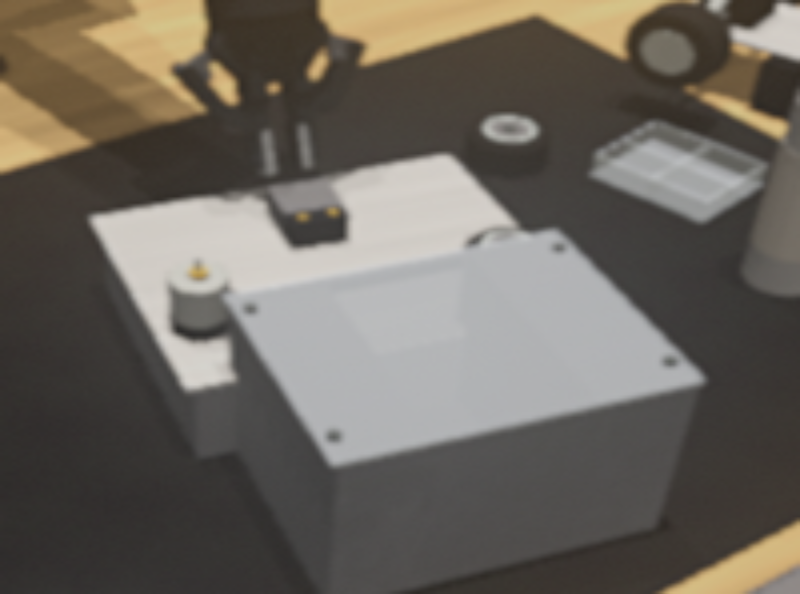

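>>> {"fn": "move_arm", "kwargs": {"linear": [[-0.004,-0.001,-0.008],[-0.001,0,-0.006],[0,0,0]], "twist": [[0,0,-1],[0,0,-0.5],[0,0,0]]}}

```text
time: 3.17
eef_pos: [0.4761, 0.1135, 0.0971]
tcp_rot: [0.113, 0.976, -0.027, 0.182]
contact_force: [-0.3, -0.1, -0.4]
opening: 0.201
```

```bash
python3 - <<'E'
from h import *
rep()
E
```

```text
t 3.1667 p [0.4761 0.1135 0.0971] local -0.1786 0.0015 F [-0.34 -0.12 -0.44] q [ 0.09 -0.1   2.31 -0.23  0.59 -1.08]
[[-0.932  0.001  0.361]
 [-0.004  1.    -0.012]
 [-0.361 -0.012 -0.932]]
```

>>> {"fn": "move_arm", "kwargs": {"linear": [[-0.001,0,-0.007],[0,0,-0.001],[0.008,-0.002,0],[0.01,-0.0024,0],[0.01,-0.0024,0],[0.01,-0.0024,0],[0,0,0]], "twist": [[0,0,0],[0,0,0],[0,0,0],[0,0,0],[0,0,0],[0,0,0],[0,0,0]]}}

```text
time: 3.75
eef_pos: [0.5189, 0.1038, 0.0915]
tcp_rot: [0.112, 0.976, -0.027, 0.184]
contact_force: [0.0, -0.2, 0.5]
opening: 0.199
```

```bash
python3 - <<'E'
from h import *
rep()
c=cam('top'); cv2.imwrite('pics/t3.png',cv2.resize(c['img'][150:270,170:315],None,fx=4,fy=4))
c=cam('scene'); cv2.imwrite('pics/s3.png',cv2.resize(c['img'][130:310,220:420],None,fx=4,fy=3.3))
E
```

```text
t 3.75 p [0.5189 0.1038 0.0915] local -0.1347 0.0019 F [ 0.   -0.17  0.48] q [ 0.06  0.    2.23 -0.21  0.57 -1.12]
[[-0.931 -0.001  0.365]
 [-0.005  1.    -0.01 ]
 [-0.365 -0.011 -0.931]]
```

View pics/t3.png

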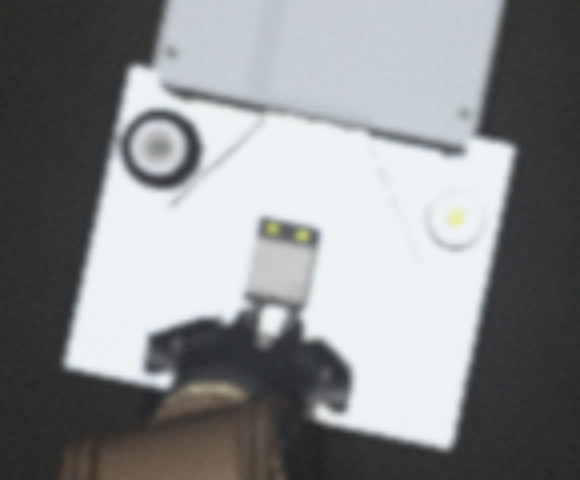

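View pics/s3.png

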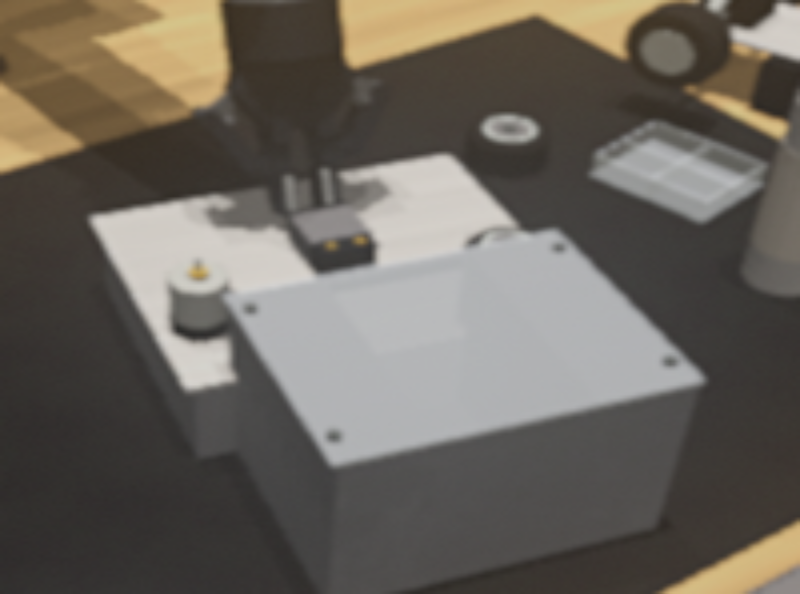

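>>> {"fn": "move_arm", "kwargs": {"linear": [[0.008,-0.002,-0.001],[0.01,-0.0024,-0.001],[0.01,-0.0024,0],[0.01,-0.0024,0],[0.01,-0.0024,0],[0,0,0]], "twist": [[0,0,0],[0,0,0],[0,0,0],[0,0,0],[0,0,0],[0,0,0]]}}

```text
time: 4.35
eef_pos: [0.5693, 0.0916, 0.0887]
tcp_rot: [0.112, 0.976, -0.027, 0.182]
contact_force: [-0.0, -1.0, -0.1]
opening: 0.2
```

```bash
python3 - <<'E'
from h import *
rep()
c=cam('top'); cv2.imwrite('pics/t4.png',cv2.resize(c['img'][150:270,170:315],None,fx=4,fy=4))
for u,v in [(283,262)]:
    p=wz(c,170+u/4,150+v/4,.101)[:2]-MO; print(p@X,p@Y)
E
```

```text
t 4.35 p [0.5693 0.0916 0.0887] local -0.0829 0.0016 F [-0.04 -1.02 -0.12] q [ 0.03  0.11  2.12 -0.19  0.56 -1.17]
[[-0.932 -0.001  0.362]
 [-0.005  1.    -0.011]
 [-0.362 -0.012 -0.932]]
-0.09325151971300473 0.0013641945378085412
```

View pics/t4.png

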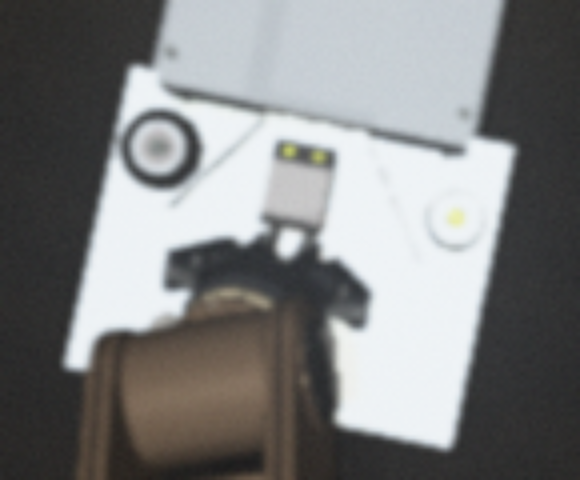

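The pack (298,190) is straight and centred in the funnel, with its nose just short of the mouth. I'll push on slowly.

>>> {"fn": "move_arm", "kwargs": {"linear": [[0.006,-0.0014,0],[0.008,-0.0019,0],[0.008,-0.0019,0],[0.008,-0.0019,0],[0.008,-0.0019,0],[0,0,0]], "twist": [[0,0,0],[0,0,0],[0,0,0],[0,0,0],[0,0,0],[0,0,0]]}}

```text
time: 4.9
eef_pos: [0.6092, 0.082, 0.0878]
tcp_rot: [0.112, 0.977, -0.027, 0.18]
contact_force: [0.1, 0.4, -0.6]
opening: 0.199
```

```bash
python3 - <<'E'
from h import *
rep()
c=cam('top'); cv2.imwrite('pics/t5.png',cv2.resize(c['img'][130:250,170:315],None,fx=4,fy=4))
c=cam('wrist'); cv2.imwrite('pics/w5.png',c['img'])
E
```

```text
t 4.9 p [0.6092 0.082  0.0878] local -0.0419 0.0014 F [ 0.08  0.43 -0.64] q [ 0.01  0.19  2.03 -0.18  0.57 -1.2 ]
[[-0.933 -0.001  0.359]
 [-0.006  1.    -0.012]
 [-0.359 -0.013 -0.933]]
```

View pics/t5.png

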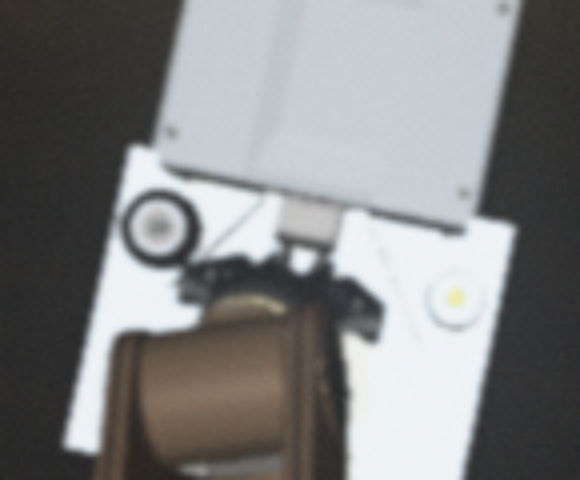

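View pics/w5.png

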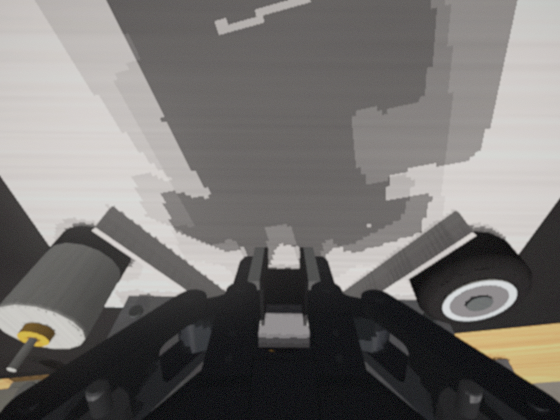

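>>> {"fn": "move_arm", "kwargs": {"linear": [[0.007,-0.0016,0],[0.007,-0.0016,0],[0.006,-0.0014,0],[0,0,0],[0,0,0],[0,0,0]], "twist": [[0,0,0],[0,0,0],[0,0,0],[0,0,0],[0,0,0],[0,0,0]]}}

```text
time: 5.5
eef_pos: [0.6298, 0.0773, 0.0872]
tcp_rot: [0.112, 0.977, -0.027, 0.18]
contact_force: [0.6, 0.4, -0.1]
opening: 0.199
```

```bash
python3 - <<'E'
from h import *
rep()
c=cam('top'); cv2.imwrite('pics/t6.png',cv2.resize(c['img'][130:250,170:315],None,fx=4,fy=4))
c=cam('scene'); cv2.imwrite('pics/s6.png',cv2.resize(c['img'][130:310,220:420],None,fx=4,fy=3.3))
E
```

```text
t 5.5 p [0.6298 0.0773 0.0872] local -0.0207 0.0015 F [ 0.61  0.42 -0.13] q [-0.    0.23  1.98 -0.17  0.58 -1.22]
[[-0.934 -0.002  0.358]
 [-0.006  1.    -0.012]
 [-0.358 -0.013 -0.934]]
```

View pics/t6.png

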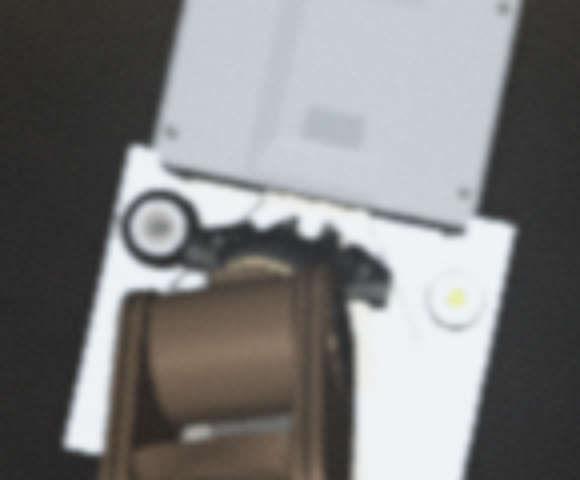

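View pics/s6.png

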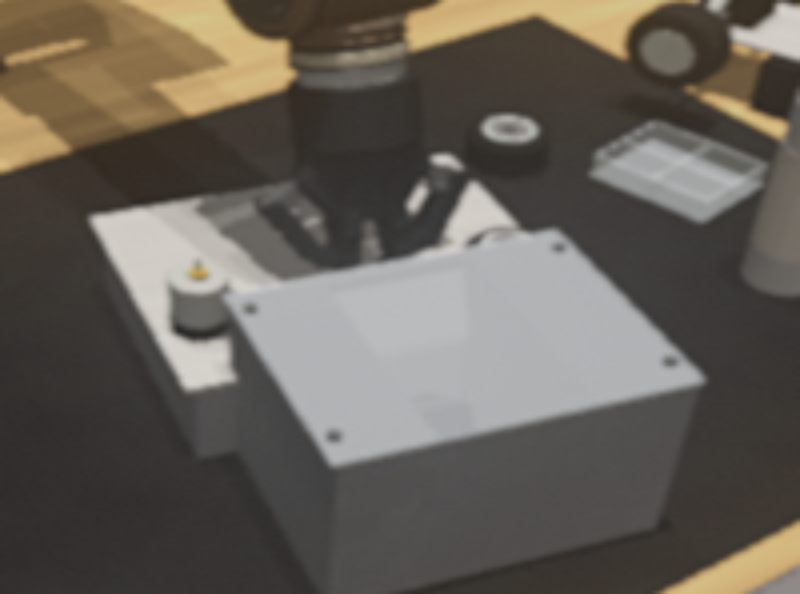

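The pack has left the mouth and shows through the cover at (333,127). I'll draw back straight, then raise.

>>> {"fn": "move_arm", "kwargs": {"linear": [[-0.015,0.0035,0.002],[-0.02,0.0047,0.002],[-0.02,0.0047,0.002],[-0.02,0.0047,0.002],[-0.015,0.0035,0.015],[0,0,0.03],[0,0,0.03],[0,0,0.03],[0,-0.02,0.03],[0,-0.035,0.01],[0,-0.04,0],[0,-0.04,0],[0,-0.04,0],[0,-0.04,0],[0,-0.04,0],[0,0,0],[0,0,0],[0,0,0]], "twist": [[0,0,0],[0,0,0],[0,0,0],[0,0,0],[0,0,0],[0,0,0],[0,0,0],[0,0,0],[0,0,0],[0,0,0],[0,0,0],[0,0,0],[0,0,0],[0,0,0],[0,0,0],[0,0,0],[0,0,0],[0,0,0]]}}

```text
time: 7.1
eef_pos: [0.5281, -0.1671, 0.2496]
tcp_rot: [0.108, 0.976, -0.031, 0.185]
contact_force: [-0.5, 0.2, 0.7]
opening: 0.196
```

```bash
python3 - <<'E'
from h import *
import pickle
rep()
c=cam('top'); cv2.imwrite('pics/t7.png',cv2.resize(c['img'][100:270,170:315],None,fx=3.5,fy=3.5))
o=pickle.load(open('top0.pkl','rb'))
d=cv2.absdiff(c['img'],o['img']).max(2); cv2.imwrite('pics/d7.png',d*3)
s=cam('scene'); cv2.imwrite('pics/s7.png',s['img'])
for u,v in [(333,127)]:
    p=wz(c,170+u/4,130+v/4,.03)[:2]-MO; print(p@X,p@Y)
E
```

```text
t 7.1 p [ 0.5281 -0.1671  0.2496] local -0.0636 -0.2596 F [-0.5   0.24  0.66] q [-0.53 -0.19  2.08  0.12  0.88 -1.94]
[[-0.93  -0.007  0.368]
 [-0.014  1.    -0.016]
 [-0.368 -0.02  -0.93 ]]
0.06078633067662025 0.004914214804862271
```

View pics/t7.png

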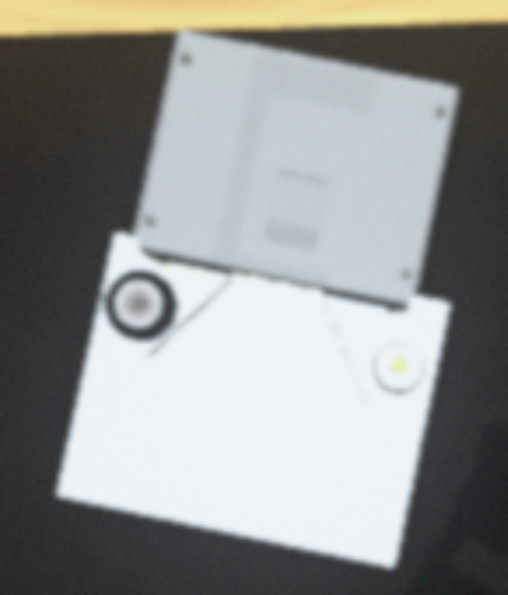

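View pics/d7.png

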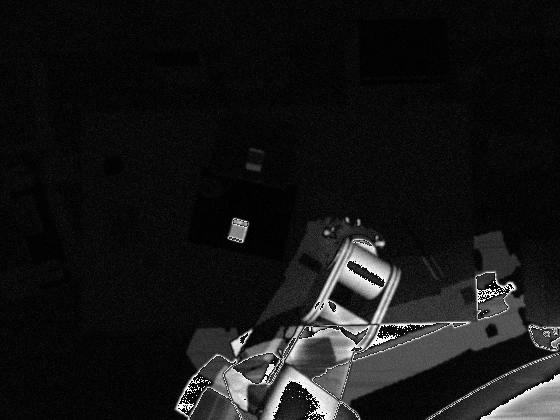

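View pics/s7.png

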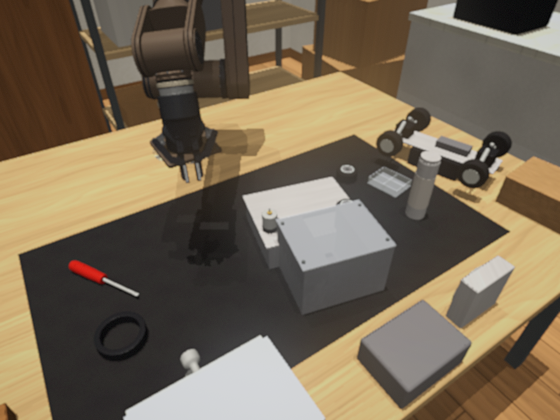

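>>> {"fn": "move_arm", "kwargs": {"linear": [[0,0,0],[0,0,0],[0,0,0],[0,0,0],[0,0,0],[0,0,0],[0,0,0],[0,0,0],[0,0,0],[0,0,0],[0,0,0],[0,0,0]], "twist": [[0,0,0],[0,0,0],[0,0,0],[0,0,0],[0,0,0],[0,0,0],[0,0,0],[0,0,0],[0,0,0],[0,0,0],[0,0,0],[0,0,0]]}}

```text
time: 8.2
eef_pos: [0.529, -0.1591, 0.2489]
tcp_rot: [0.102, 0.977, -0.029, 0.185]
contact_force: [-0.3, -0.3, -0.9]
opening: 0.203
```

```bash
python3 - <<'E'
from h import *
import pickle
c=cam('top'); o=pickle.load(open('top0.pkl','rb'))
a=c['img'][105:190,205:305];b=o['img'][105:190,205:305]
d=np.clip(cv2.absdiff(a,b).astype(int)*8,0,255).astype(np.uint8)
g=np.hstack([a,d]); cv2.imwrite('pics/t8.png',cv2.resize(g,None,fx=4,fy=4,interpolation=cv2.INTER_CUBIC))
for u,v in [(300,172),(292,248),(300,210)]:
    for z in (.034,.06):
        p=wz(c,170+u/3.5,100+v/3.5,z)[:2]-MO; print(u,v,z,p@X,p@Y)
E
```

```text
300 172 0.034 0.09586632419565441 0.005108739438179424
300 172 0.06 0.09133370307093891 0.002756754738320507
292 248 0.034 0.03559958959760726 -0.001129621053293644
292 248 0.06 0.032350202187027916 -0.003348775020626815
300 210 0.034 0.06633666886139294 -0.0011007711818005785
300 210 0.06 0.0624328100139848 -0.0033205394370654806
```

View pics/t8.png

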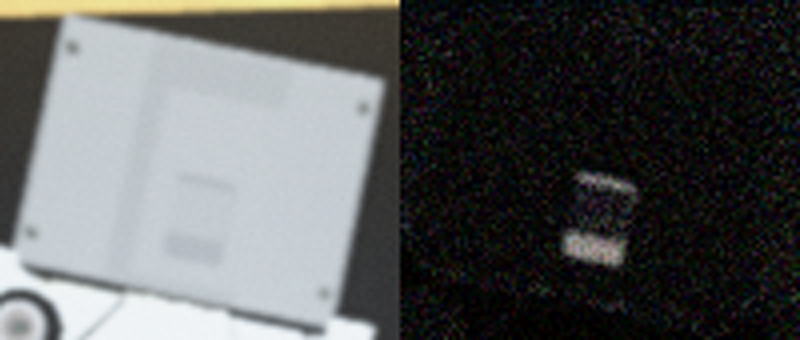

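The right half (difference from the start) shows only the pack, lying inside the bin at x of about 36–96 mm past the front face. Nothing has changed at the flap or the bystanders.

```bash
python3 -c "
from plant import *
print(sign_off())"
```

```text
the job is handed in; nothing more can be done
None
```

The battery pack is in the drop box and I handed the job in at about 8 s of the 38 s allowed. No verdict was given.

I pushed the pack along the shelf with the fingertips, gripper slightly open and tilted about 20 degrees. The tool moved at about 0.12 m/s at most, slowing at the mouth. The pack went straight between the guides, through the flap and off the shelf's end. I then drew the fingers back and moved the arm clear.

**Pack:** in the last top view it lies flat in the bin, about 36 to 96 mm behind the front face and within a few mm of the middle. It appears to have turned over as it dropped, which the rules allow.

**Flap:** I did not look at it directly. I judged it shut because the picture around it, taken through the clear cover, matches the one from the start.

**Bystanders:** the start and end top views show no movement of any of them; the arm and its shadow covered part of the lower right of the picture.

**Forces:** the readings I took at each pause stayed at about 1 N. No check failed or disagreed.

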